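Hang the rinse mug on the hook stand

TASK

Hang the white mug by its handle on the hook of the steel stand: thread the handle over the upturned end of the hook from the front, let the mug down until the handle bears on the hook, and only then let go, so that it hangs there freely and still. The hook can be set to any height, so feel for it gently: do not ram the stand, and leave the other things on the shelf where they are.

Things in the scene. Friction and masses are not known exactly. Their poses are not given: they have to be found in the camera images.
- mug: White mug, upright, 0.1-0.2 kg: round body 64 mm wide, 95 mm tall, walls 3.5 mm. Handle on its +y side: round bar 8 mm thick in the y-z plane, reaching 64 mm from the axis, 10 to 90 mm above the underside. Origin: centre of the underside; z up through the mouth; x passes through the handle's opening. Let go on the hook, it drops into a slant, mouth upward, its side against the hook.
- mug_loop (a point): Middle of the opening of the mug's handle: 44 mm from the mug's axis along its +y, 45 mm above the underside. The opening is 24 mm wide (mug y, from the wall at 32 mm to the bar at 56 mm); its floor is level at 18 mm, its roof slopes up outwards, from 66 mm at the wall to 79 mm at the outer bar (73 mm in the middle). Axes as the mug's.
- stand: Steel stand, fixed to the shelf: round foot 110 mm wide, 12 mm thick; upright tube 18 mm thick (collar 24 mm) up to 125 mm; out of it telescopes a 12 mm tube that ends in the hook, which points to the stand's -x. Origin: centre of the foot's underside, z up. The telescope is stiff (about 80 N to slide it): it carries the mug or a 10 N touch without moving.
- under_hook (a point): Point at shelf level, below the middle of the hook (stand x = -55 mm, y = 0). The hook is a level blade on edge, 8 mm thick, 28 mm tall, reaching 102 mm from the upright; its end turns up: at stand x = -110 mm (outermost -114) its top is 9 mm above the blade's top edge. That edge is 144 to 234 mm above the shelf, new each time, given by no reading: it must be seen or felt.
- jar: Bystander: a closed white plastic jar with twist cap, 60 mm wide, 70 mm tall. Origin: under its middle.
- tumbler: Bystander: a white plastic tumbler WITHOUT a handle, 66 mm wide, 85 mm tall. Origin: under its middle.
- key: Bystander: a steel key lying flat, green silicone cover on its head, about 66 mm long, 9 mm thick. Origin: under the middle of its cover.
- brush: Bystander: a wooden hairbrush lying flat, bristles up, 215 mm long, 60 mm wide, 31 mm tall, handle towards its -x. Origin: under its middle.
- remote: Bystander: a black remote control lying flat, 150 x 42 x 18 mm, long axis x. Origin: under its middle.
- acrylic: Bystander: a clear acrylic cube of 45 mm. Origin: under its middle.

How it is judged:
By the outcome, as a careful person would: the job done as asked, in the order asked, and still so for the second after the job is handed in, with the robot touching nothing.
It also fails if it takes over 64 s, if anything falls off the work surface, if the arm or the gripper's body presses on something with over 40 N, if the wrist force passes 120 N, or if a joint passes its speed limit or range.

ROBOT

A 6-joint arm with a two-finger parallel gripper is mounted at the origin on the work surface. World frame = base frame: x ahead of the robot, y to its left, z up, the work surface at z = 0. Lengths are in mm, angles in rad, forces in N, time in s.
With the tool pointing down it reaches from about 275 to 725 mm from the base axis. Payload 5.6 kg.
Tool frame: the origin (TCP) lies on the centre line of the jaws, within the pads' length; the fingertips stand 11 mm ahead of it and the grasp point (between the pads) lies 8 mm behind it (r.finger_overhang is the distance from the TCP to the fingertips, in mm); z points along the fingers, y is the line along which they close (so a half turn about z gives the same grasp; the last joint's range is limited). The gripper opens to 85 mm and grips with 20 to 120 N. Pads are 22 mm wide; open, the fingers measure 114 mm over their backs; the gripper's body (76 mm by 85 mm) begins 54 mm behind the grasp point. The pads swing forward as they close: fully open they stand 13 mm farther back than shut.
Start: joints at [-0.981, 0.255, 0.108, 0, -1.424, -0.285], TCP at [165.076, -524.636, 242.283] pointing down, gripper open.
Joint ranges: [-2.95, 2.95], [-1.21, 1.97], [-1.09, 1.5], [-2.87, 1.71], [-2.94, -0.07], [-3.05, 3.05]. Speed limits (rad/s): [2.57, 2.57, 3.14, 3.14, 3.14, 3.14].

INTERFACE

Orientations are given as a rotation vector (axis times angle).
In Python, from rig import r gives the robot as it stands. The module is installed in compiled form; this text tells all that it offers.
- The arm moves only by the tool servo_tool, never from a script. Its argument "targets" is a list of rows, each a list of 2 entries, a list of its own where there are three numbers: the shift along the tool's x, y, z in cm, then the turn, a rotation vector about the tool's x, y, z in degrees. A call has exactly 5 rows; each row is the pose to reach, as a shift and turn from the pose commanded when the call began, along the tool's axes at that moment; what a row does not reach only later rows make up. A row lasts 1/8 s, in which the tool goes at most 62.5 mm and 10.7 degrees, less where a joint would pass 70% of its speed; a pose out of reach is approached as far as the arm can. A call with a gripper value outside its range is refused whole. "fingers" is the opening, from 0 (shut) to 1 (fully open), set as the call begins (left out, the last holds). The fingers move at their own pace and stop on an object; "newtons" is the grip in N (left out, the last holds). Time passes only in rows, so rows that repeat a pose let the fingers close, or fill a call up. It gives the time, the measured TCP pose, the force, the opening and the grip force at its end, in the units of the state.
- r.sense(): the state, without advancing time (a new reading comes with each control period).
- r.camera(name): name is "side" or "top" or "wrist"; returns the picture (420x560x3 uint8, red, green, blue); there is no depth.
- r.camera_params(name): a dict with "camera_matrix" (3x3 intrinsics, pixels), "dist_coeffs" ([k1, k2, p1, p2, k3] as OpenCV has them; the pictures are not rectified), "R" (3x3) and "t" (3): a world point X has camera coordinates R X + t. Camera axes: x right, y down, z forward; pixel columns grow to the right and rows downward; lengths in mm; the calibration is good to about 2 mm. A picture is of the moment at which its call begins: read the wrist's pose just before it. camera_params takes no time and is no camera call; for the wrist camera it gives the pose at the moment of the call.
- r.finish_job(): hands the job in; it is judged then, once.
The state is a dict: "t": time; "qpos": joint angles; "joint_velocities": joint speeds; "effort": joint torques, N m; "eef_pos": TCP position; "ee_rot": TCP orientation; "ft_force": force on the tool from outside, world axes, zero at the start; "ft_torque": the same for the moment, N m; "finger_gap": finger opening in mm; "grasp_force": force on a finger pad.
Only numpy, scipy, OpenCV 4.12 (cv2) and the standard library are available. Lean on these libraries where they do the work, as an engineer would, in place of code of your own. Each camera call takes 0.05 s, during which the arm holds its last target. There are 200 camera calls.

## Working session

There is one attempt and no reset: what is moved stays moved. The work goes in short steps, Python scripts to look and compute and a tool call to move; the robot and the scene stay as the last step left them, time stands still between calls to the robot, and variables do not carry over. Pictures are saved under pics/ and viewed, at most 10 in all, crops included, and the job is handed in when it is done.

Besides the shell and the picture viewer there is one more tool, called after "Call:" as a command line: name --argument value ..., lists and objects as JSON in quotes. servo_tool: Moves the arm, as the interface text tells. Its arguments: {"type":"object","properties":{"targets":{"type":"array"},"fingers":{"type":"number"},"newtons":{"type":"number"}},"required":["targets"]}

```bash
mkdir -p pics; python3 - <<'E'
from rig import r
import cv2,numpy as np
s=r.sense();print(s)
for n in ["side","top"]:
    im=r.camera(n);cv2.imwrite(f"pics/{n}0.png",im[:,:,::-1])
    p=r.camera_params(n);print(n,{k:np.round(v,3).tolist() for k,v in p.items()})
E
```

```text
{'t': 0.0, 'qpos': array([-9.81409979e-01,  2.55749159e-01,  1.06979272e-01, -4.72695328e-04,
       -1.42388903e+00, -2.84596301e-01]), 'joint_velocities': array([-1.65798411e-03,  4.05266067e-04,  4.88377636e-05, -1.26555810e-04,
        1.35229103e-03, -4.57288398e-04]), 'effort': array([ 5.72348326e-04, -3.86631989e+01,  2.37936026e+01,  5.36503047e+00,
       -6.33692835e-03,  1.09080744e-06]), 'eef_pos': array([ 164.95887978, -524.17489319,  241.38494316]), 'ee_rot': array([ 4.76748422e-01, -3.10483742e+00, -2.96128167e-03]), 'ft_force': array([-0.3528974 ,  0.31446671, -0.45505101]), 'ft_torque': array([-0.07713361, -0.00108556,  0.02053438]), 'grasp_force': 0.0, 'finger_gap': 85.46484476642291}
side {'camera_matrix': [[496.761, 0.0, 282.812], [0.0, 496.761, 204.177], [0.0, 0.0, 1.0]], 'dist_coeffs': [-0.01, 0.0, 0.0, 0.0, 0.0], 'R': [[-0.679, -0.734, 0.003], [-0.397, 0.364, -0.843], [0.618, -0.573, -0.538]], 't': [378.058, 286.984, 1060.312]}
top {'camera_matrix': [[405.05, 0.0, 281.176], [0.0, 405.05, 203.105], [0.0, 0.0, 1.0]], 'dist_coeffs': [-0.009, 0.0, 0.0, 0.0, 0.0], 'R': [[-0.029, -1.0, 0.006], [-0.999, 0.029, -0.043], [0.043, -0.008, -0.999]], 't': [-5.67, 526.964, 1002.906]}
```

View pics/side0.png

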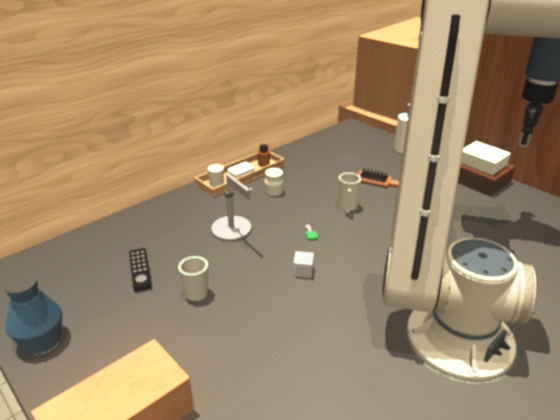

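View pics/top0.png

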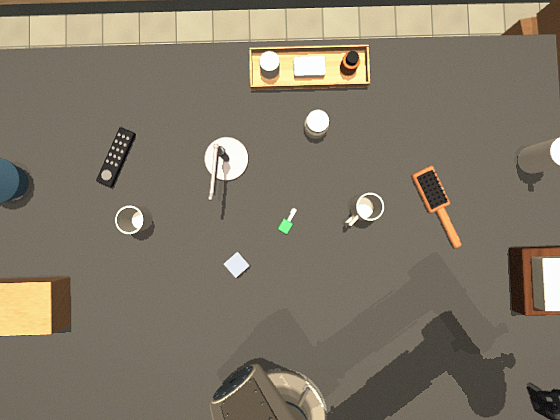

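The top view shows the mug at about (370,207) with its handle toward (349,222), and the tumbler at (130,220). The stand's foot is at (226,158) with the hook running to (211,198). Next I'll zoom in on the mug and stand in both views.

```bash
python3 - <<'E'
import cv2,numpy as np
s=cv2.imread("pics/side0.png");t=cv2.imread("pics/top0.png")
def c(im,x,y,w=80,h=60):return cv2.resize(im[y:y+h,x:x+w],(400,300),interpolation=cv2.INTER_CUBIC)
cv2.imwrite("pics/crop.png",np.vstack([np.hstack([c(s,200,170),c(s,310,160)]),np.hstack([c(t,180,145),c(t,330,180)])]))
E
```

```text
(no output)
```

View pics/crop.png

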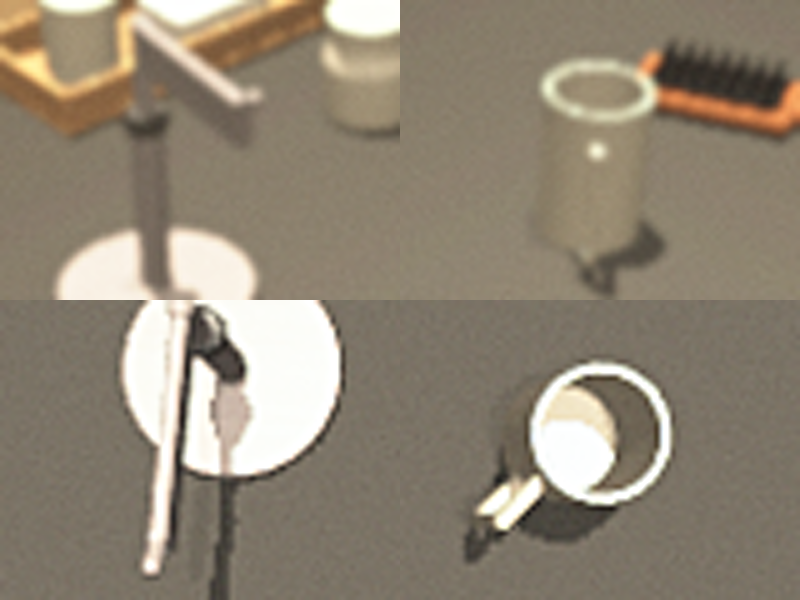

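```bash
cat > h.py <<'E'
import cv2,numpy as np
from rig import r
def proj(p,X):
    return cv2.projectPoints(np.atleast_2d(np.array(X,float)),cv2.Rodrigues(np.array(p["R"]))[0],np.array(p["t"],float),np.array(p["camera_matrix"]),np.array(p["dist_coeffs"]))[0][:,0]
def ray(p,px,z):
    u=cv2.undistortPoints(np.array([[px]],float),np.array(p["camera_matrix"]),np.array(p["dist_coeffs"]))[0,0]
    R=np.array(p["R"]);d=R.T@np.array([*u,1]);o=-R.T@np.array(p["t"]);return o+d*(z-o[2])/d[2]
E
python3 - <<'E'
from h import *
from scipy.optimize import least_squares
T=r.camera_params("top");S=r.camera_params("side")
foot=ray(T,(226.4,158.6),12)
def res(v,full=False):
    x,y,a,h=v;f=lambda X,Z:[x+np.cos(a)*X,y+np.sin(a)*X,Z]
    e=np.concatenate([proj(T,f(0,12))[0]-(226.4,158.6),proj(T,f(-110,h+9))[0]-(210,198.6),proj(S,f(-110,h+9))[0]-(251.6,188.6),
     [proj(S,f(0,12))[0][0]-231.3]])
    return e
s=least_squares(res,[foot[0],foot[1],0,190]);print(s.x,s.fun)
m=ray(T,(370.2,206.6),95);print("mug top",m, "side check",proj(S,m), "seen",310+600/5,)
for px in [(345.6,223.2),(347,222.5),(351,225.5)]:
    d=ray(T,px,88)-m;print(d,np.degrees(np.arctan2(d[1],d[0])),np.hypot(d[0],d[1]))
for n,px in dict(tumbler=(130,220),acr=(236,265),key=(287,225),jar=(317,120),brush=(432,187)).items():print(n,ray(T,px,30))
s=r.sense();R=cv2.Rodrigues(s["ee_rot"])[0];print(R)
w=r.camera_params("wrist");print(w, -np.array(w["R"]).T@w["t"])
E
```

```text
[ 6.42389106e+02  1.14444395e+02 -1.12642956e-01  1.80237524e+02] [-0.45389478  0.03627076  0.02980382 -0.29076824 -0.0022343   0.01518323
  0.58167035]
mug top [ 508.98748643 -224.91695132   95.        ] side check [[350.509522   177.86572504]] seen 430.0
[-36.53207977  56.88617965  -7.        ] 122.7084164982961 67.60643672677678
[-35.01142312  53.5863035   -7.        ] 123.15920140498804 64.01009038449865
[-42.2099831   44.57670064  -7.        ] 133.4379017561353 61.390267255112775
tumbler [495.09261697 350.73232296  30.        ]
acr [377.80219586  93.77660342  30.        ]
key [471.62894981 -33.59475357  30.        ]
jar [ 729.62315985 -115.84308001   30.        ]
brush [ 554.77926967 -394.64394406   30.        ]
[[-9.53913801e-01 -3.00080133e-01 -6.12379164e-04]
 [-3.00080745e-01  9.53912358e-01  1.66140682e-03]
 [ 8.56008715e-05  1.76860209e-03 -9.99998432e-01]]
{'camera_matrix': array([[309.48568653,   0.        , 277.54924458],
       [  0.        , 309.48568653, 207.67551007],
       [  0.        ,   0.        ,   1.        ]]), 'dist_coeffs': array([-0.05855293,  0.        ,  0.        ,  0.        ,  0.        ]), 'R': array([[-0.30079167,  0.9536864 ,  0.002573  ],
       [ 0.90915024,  0.28592805,  0.3028052 ],
       [ 0.28804551,  0.09342053, -0.953049  ]]), 't': array([548.4601231 , -41.20108229, 380.45911587])} [  92.84067047 -546.82110741  373.66089047]
```

The hook's top edge is at about 180 mm, the stand at (642,114) with yaw -0.11, and the mug at (509,-225) with its handle toward about 127°. I'll grip the body along the mug's x and carry it round to the stand's -y side.

```bash
cat >> h.py <<'E'
def go(pos,yaw):
    """print shift [cm] & turn [deg] in tool axes to TCP pos, tool down, tool y at world yaw deg"""
    s=r.sense();R=cv2.Rodrigues(s["ee_rot"])[0];a=np.radians(yaw)
    y=np.array([np.cos(a),np.sin(a),0]);z=np.array([0,0,-1.]);G=np.c_[np.cross(y,z),y,z]
    print("t",s["t"],"pos",s["eef_pos"].round(1),"f",s["ft_force"].round(1),"q6",s["qpos"][5].round(2))
    print("shift",(R.T@(np.array(pos)-s["eef_pos"])/10).round(2),"turn",np.degrees(cv2.Rodrigues(R.T@G)[0].ravel()).round(1))
E
python3 -c "
from h import *
go((495,-240,225),217)"
```

```text
t 0.1 pos [ 165.  -524.2  241.5] f [ 0.6 -0.   0.2] q6 -0.28
shift [-40.01  17.21   1.67] turn [ 1.000e-01  1.000e-01 -1.095e+02]
```

Call:
servo_tool --targets '[[[-4,1.7,0.2],[0,0,-10]],[[-10,4.3,0.4],[0,0,-20]],[[-16,6.9,0.7],[0,0,-30]],[[-22,9.5,1],[0,0,-40]],[[-28,12,1.2],[0,0,-50]]]' --fingers 1

```text
t: 0.72
eef_pos: [388.5, -331.7, 230.3]
ee_rot: [1.752, -2.608, -0.001]
ft_force: [0.9, -1.0, -0.2]
finger_gap: 85.4
grasp_force: 0.0
```

```bash
python3 -c "
from h import *
go((495,-240,225),217)"
```

```text
t 0.725 pos [ 388.5 -331.7  230.3] f [ 0.9 -1.  -0.2] q6 0.01
shift [-12.51  -6.39   0.53] turn [  0.    0.  -59.2]
```

Call:
servo_tool --targets '[[[-4,-2,0.2],[0,0,-10]],[[-8,-4,0.4],[0,0,-20]],[[-11,-5.6,0.5],[0,0,-30]],[[-12.5,-6.4,0.5],[0,0,-40]],[[-12.5,-6.4,0.5],[0,0,-50]]]'

```text
t: 1.35
eef_pos: [495.2, -241.4, 224.7]
ee_rot: [2.691, -1.62, -0.003]
ft_force: [0.2, 0.1, 0.5]
finger_gap: 85.2
grasp_force: 0.0
```

Call:
servo_tool --targets '[[[0,0,0],[0,0,-9]],[[0,0,0],[0,0,-9]],[[0,0,0],[0,0,-9]],[[0,0,0],[0,0,-9]],[[0,0,0],[0,0,-9]]]'

```text
t: 1.98
eef_pos: [494.4, -242.6, 225.7]
ee_rot: [-2.804, 1.416, 0.0]
ft_force: [0.0, -0.3, -0.1]
finger_gap: 85.3
grasp_force: 0.0
```

```bash
python3 - <<'E'
from h import *
go((509,-225,225),217)
w=r.camera_params("wrist");im=r.camera("wrist");cv2.imwrite("pics/w1.png",im[:,:,::-1]);np.savez("w1.npz",**w)
m=(509,-225)
print(proj(w,[(*m,95),(*m,0),(m[0]+60*np.cos(2.217),m[1]+60*np.sin(2.217),90)]))
E
```

```text
t 1.975 pos [ 494.4 -242.6  225.7] f [ 0.  -0.3 -0.1] q6 0.81
shift [-0.55 -2.22  0.07] turn [-0.   0.  -0.6]
[[254.85275233 207.21073002]
 [260.5042533  182.97586264]
 [257.26047741 264.7830486 ]]
```

View pics/w1.png

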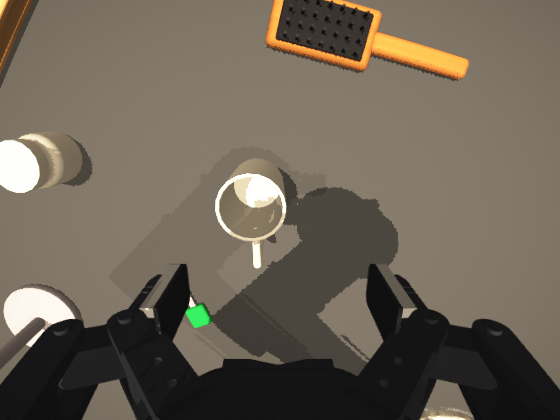

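The wrist view shows the rim centred at about (251,207) and the handle running straight down to (257.5,266). The tumbler is out of view and the jar is at left.

```bash
python3 - <<'E'
from h import *
w=dict(np.load("w1.npz"))
m=ray(w,(251,207.5),95)
h=ray(w,(257.5,266),88);h2=ray(w,(257,248),86)
print(m,np.degrees(np.arctan2(*(h-m)[1::-1])),np.hypot(*(h-m)[:2]),np.degrees(np.arctan2(*(h2-m)[1::-1])))
# jaw midline check: TCP pixel
g=cv2.cvtColor(cv2.imread("pics/w1.png"),6)
print([(y,np.where(g[y,235:285]>170)[0]+235) for y in range(244,272,4)])
E
```

```text
[ 511.6084829  -222.73625073   95.        ] 130.2288219944448 62.260401398525914 131.51252668507232
[(244, array([252, 253, 254, 255, 256, 257, 258, 259])), (248, array([253, 254, 255, 256, 257, 258, 259])), (252, array([253, 254, 255, 256, 257, 258, 259])), (256, array([253, 254, 255, 256, 257, 258, 259, 260])), (260, array([253, 254, 255, 256, 257, 258, 259, 260])), (264, array([253, 254, 255, 256, 257, 258, 259, 260])), (268, array([257]))]
```

```bash
python3 -c "
from h import *
go((510.5,-223.5,70),220)"
```

```text
t 2.025 pos [ 494.5 -242.6  225.6] f [-0.9  0.6  0. ] q6 0.81
shift [-0.58 -2.42 15.56] turn [-0.   0.  -3.6]
```

Call:
servo_tool --targets '[[[-0.6,-2.4,1],[0,0,-3.6]],[[-0.6,-2.4,4],[0,0,-3.6]],[[-0.6,-2.4,7],[0,0,-3.6]],[[-0.6,-2.4,9],[0,0,-3.6]],[[-0.6,-2.4,10],[0,0,-3.6]]]'

```text
t: 2.65
eef_pos: [509.7, -223.3, 124.5]
ee_rot: [2.847, -1.326, -0.003]
ft_force: [0.4, -0.0, -0.6]
finger_gap: 85.3
grasp_force: 0.0
```

Call:
servo_tool --targets '[[[0,0,1],[0,0,0]],[[0,0,2.5],[0,0,0]],[[0,0,4],[0,0,0]],[[0,0,5.2],[0,0,0]],[[0,0,5.6],[0,0,0]]]'

```text
t: 3.28
eef_pos: [509.7, -223.3, 68.6]
ee_rot: [2.848, -1.326, -0.002]
ft_force: [-0.2, -0.2, 0.1]
finger_gap: 85.7
grasp_force: 0.0
```

Call:
servo_tool --targets '[[[0,0,0],[0,0,0]],[[0,0,0],[0,0,0]],[[0,0,0],[0,0,0]],[[0,0,0],[0,0,0]],[[0,0,0],[0,0,0]]]' --fingers 0.6 --newtons 30

```text
t: 3.9
eef_pos: [510.7, -223.6, 70.1]
ee_rot: [-2.848, 1.326, -0.002]
ft_force: [0.7, 0.6, 1.3]
finger_gap: 61.7
grasp_force: 33.5
```

```bash
python3 -c "
from h import *
go((510.5,-223.5,70),220)"
```

```text
t 3.9 pos [ 510.7 -223.6   70.1] f [0.7 0.6 1.3] q6 0.83
shift [-0.02  0.01  0.01] turn [-0.  -0.1  0.1]
```

Call:
servo_tool --targets '[[[0,0,-1],[0,0,0]],[[0,0,-3],[0,0,0]],[[0,0,-6],[0,0,0]],[[0,0,-9],[0,0,0]],[[0,0,-11],[0,0,0]]]'

```text
t: 4.53
eef_pos: [510.2, -223.5, 181.4]
ee_rot: [-2.848, 1.326, -0.001]
ft_force: [0.4, -0.3, -2.6]
finger_gap: 61.5
grasp_force: 33.4
```

```bash
cat >> h.py <<'E'
SX,SY,SA=642.4,114.4,-0.1126
def st(x,y): return SX+np.cos(SA)*x-np.sin(SA)*y, SY+np.sin(SA)*x+np.cos(SA)*y
E
python3 -c "
from h import *
print(st(-175,-44));go((*st(-175,-44),195),173.5)
print(r.sense()['finger_gap'],r.sense()['grasp_force'])"
```

```text
(np.float64(463.5642824927731), np.float64(90.342025362152))
t 4.525 pos [ 510.2 -223.5  181.4] f [ 0.4 -0.3 -2.6] q6 0.83
shift [-27.02 -16.63  -1.37] turn [-0.1 -0.  46.6]
61.548900977714425 33.433371550636366
```

Call:
servo_tool --targets '[[[-2,-1.2,-0.3],[0,0,5]],[[-6,-3.7,-0.6],[0,0,10]],[[-10,-6.2,-1],[0,0,16]],[[-14,-8.6,-1.4],[0,0,23]],[[-18,-11,-1.4],[0,0,30]]]'

```text
t: 5.15
eef_pos: [477.9, -13.6, 194.2]
ee_rot: [-2.403, 2.023, -0.0]
ft_force: [0.6, 0.4, -2.2]
finger_gap: 61.9
grasp_force: 33.5
```

```bash
python3 -c "
from h import *
go((*st(-175,-44),195),173.5)"
```

```text
t 5.15 pos [477.9 -13.6 194.2] f [ 0.6  0.4 -2.2] q6 -0.13
shift [-10.48  -0.36  -0.08] turn [-0.   0.  16.3]
```

Call:
servo_tool --targets '[[[-4,-0.1,-0.1],[0,0,6]],[[-7.5,-0.2,-0.1],[0,0,12]],[[-9.7,-0.3,-0.1],[0,0,16.3]],[[-10.5,-0.4,-0.1],[0,0,16.3]],[[-10.5,-0.4,-0.1],[0,0,16.3]]]'

```text
t: 5.78
eef_pos: [464.0, 89.2, 194.7]
ee_rot: [2.099, -2.337, -0.0]
ft_force: [-0.3, -0.7, -2.2]
finger_gap: 61.5
grasp_force: 33.4
```

```bash
python3 - <<'E'
from h import *
go((*st(-175,-44),195),173.5)
ims=[]
for n,(x,y,w,h) in dict(side=(205,140,160,120),top=(175,110,140,105),wrist=(0,0,560,420)).items():
    im=r.camera(n)[:,:,::-1];cv2.imwrite(f"pics/{n}2.png",im);ims.append(cv2.resize(im[y:y+h,x:x+w],(400,300),interpolation=cv2.INTER_CUBIC))
cv2.imwrite("pics/c2.png",np.vstack([np.hstack(ims[:2]),np.hstack([ims[2],0*ims[0]])]))
w=r.camera_params("wrist");np.savez("w2.npz",**w)
print(proj(w,[(*st(-110,0),189),(*st(-20,0),180)]))
E
```

```text
t 5.775 pos [464.   89.2 194.7] f [-0.3 -0.7 -2.2] q6 -0.63
shift [-0.11  0.05 -0.03] turn [ 0.  -0.   0.4]
[[164.11726148 341.82415339]
 [ 24.0365006  325.92468061]]
```

View pics/c2.png

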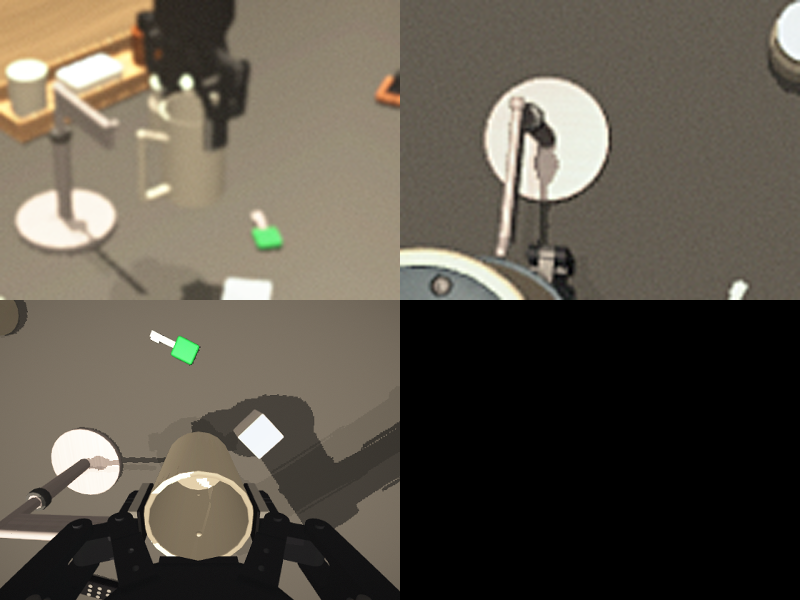

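The side view shows the mug held with its loop at crop (155,165), facing the hook tip at crop (113,123). I'll overlay the model on it to check the alignment.

```bash
python3 - <<'E'
from h import *
S=r.camera_params("side");im=cv2.imread("pics/side2.png");k=8;x0,y0=215,160
c=cv2.resize(im[y0:y0+75,x0:x0+90],None,fx=k,fy=k,interpolation=cv2.INTER_CUBIC)
s=r.sense();p=s["eef_pos"];u=p[2]-70;a=np.radians(173.9+180)
ex=np.array([np.cos(a),np.sin(a),0]);ey=np.array([-ex[1],ex[0],0])
M=lambda y,z,x=0:[p[0]+ey[0]*y+ex[0]*x,p[1]+ey[1]*y+ex[1]*x,u+z]
H=lambda x,z:[*st(x,0),z]
def dr(P,col):
    q=np.round(((proj(S,P)-(x0,y0)+.5)*k)).astype(int);cv2.polylines(c,[q],False,col,1)
dr([M(32,70),M(60,84),M(60,14),M(32,14)],(0,0,255))
t=np.linspace(0,6.3,40)
for z in (0,95): dr([M(32*np.cos(b),z,32*np.sin(b)) for b in t],(0,255,0))
dr([H(0,180),H(-106,180),H(-110,189),H(-114,180),H(-106,152),H(0,152)],(255,0,0))
cv2.imwrite("pics/ov.png",c)
E
```

```text
(no output)
```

View pics/ov.png

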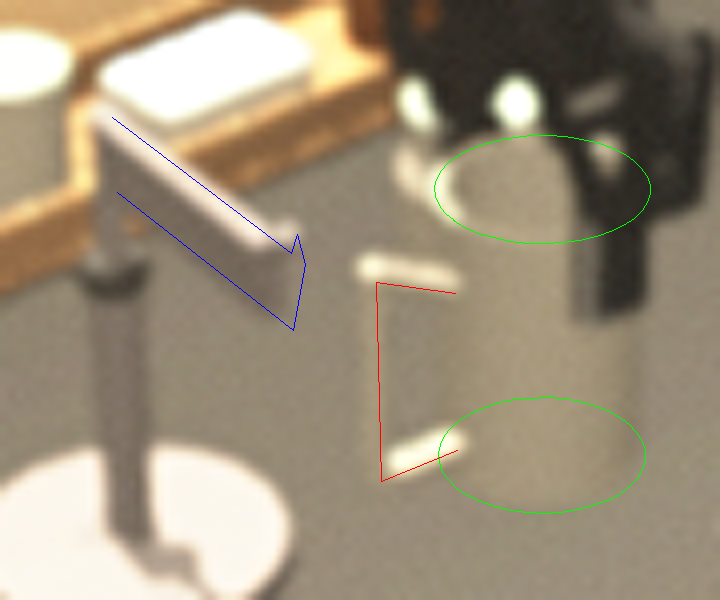

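The model and the image agree to about 2 mm for both mug and hook, so I'll thread it now.

Call:
servo_tool --targets '[[[-0.1,-1,0],[0,0,0.4]],[[-0.1,-2.2,0],[0,0,0.4]],[[-0.1,-3.4,0],[0,0,0.4]],[[-0.1,-4.6,0],[0,0,0.4]],[[-0.1,-5.4,0],[0,0,0.4]]]'

```text
t: 6.55
eef_pos: [518.8, 84.2, 194.4]
ee_rot: [2.088, -2.346, -0.0]
ft_force: [0.3, 1.0, -2.0]
finger_gap: 61.7
grasp_force: 33.5
```

Call:
servo_tool --targets '[[[0,-0.4,0],[0,0,0]],[[0,-0.8,0],[0,0,0]],[[0,-1.2,0],[0,0,0]],[[0,-1.6,0],[0,0,0]],[[0,-2,0],[0,0,0]]]'

```text
t: 7.18
eef_pos: [538.0, 82.0, 194.7]
ee_rot: [-2.089, 2.346, -0.0]
ft_force: [-0.4, 0.1, -1.4]
finger_gap: 61.6
grasp_force: 33.5
```

```bash
python3 - <<'E'
from h import *
go((*st(-55,-44),194),173.5)
ims=[]
for n,(x,y,w,h) in dict(side=(215,150,80,90),wrist=(0,240,140,157)).items():
    im=r.camera(n)[:,:,::-1];cv2.imwrite(f"pics/{n}3.png",im);ims.append(cv2.resize(im[y:y+h,x:x+w],(400,450),interpolation=cv2.INTER_CUBIC))
cv2.imwrite("pics/c3.png",np.hstack(ims))
E
```

```text
t 7.175 pos [538.   82.  194.7] f [-0.4  0.1 -1.4] q6 -0.55
shift [-0.01 -4.51  0.07] turn [-0.   0.  -0.1]
```

View pics/c3.png

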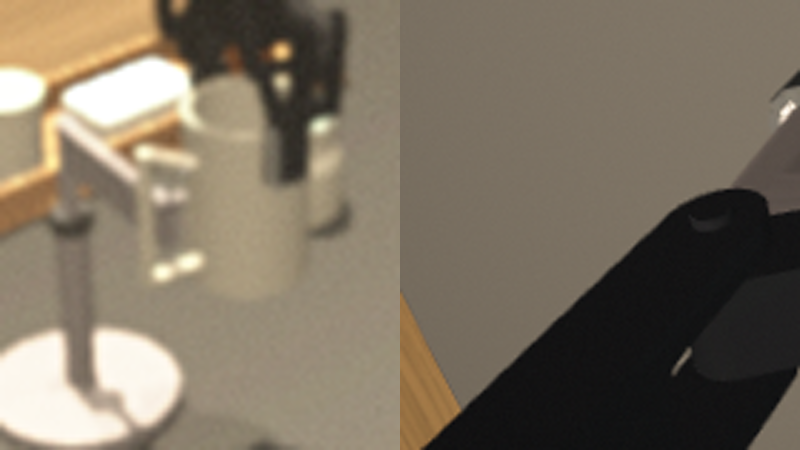

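The side crop shows the upturned tip at (165,195) inside the handle loop, roof above and floor below, and no contact force. I'll continue along the hook.

Call:
servo_tool --targets '[[[0,-0.8,0],[0,0,0]],[[0,-1.8,0],[0,0,0]],[[0,-2.9,0],[0,0,0]],[[0,-3.9,0],[0,0,0]],[[0,-4.5,0],[0,0,0]]]'

```text
t: 7.9
eef_pos: [583.2, 76.6, 194.4]
ee_rot: [2.088, -2.346, -0.0]
ft_force: [-0.2, 0.5, -1.7]
finger_gap: 61.9
grasp_force: 33.5
```

Call:
servo_tool --targets '[[[0,0,0.2],[0,0,0]],[[0,0,0.4],[0,0,0]],[[0,0,0.6],[0,0,0]],[[0,0,0.8],[0,0,0]],[[0,0,1.0],[0,0,0]]]'

```text
t: 8.52
eef_pos: [582.4, 76.8, 184.6]
ee_rot: [-2.089, 2.346, -0.0]
ft_force: [0.0, -0.8, -2.7]
finger_gap: 61.6
grasp_force: 33.5
```

```bash
python3 -c "
from h import *
go((*st(-55,-44),180),173.5)"
```

```text
t 8.525 pos [582.4  76.8 184.6] f [ 0.  -0.8 -2.7] q6 -0.51
shift [-0.01 -0.04  0.46] turn [-0.   0.  -0.1]
```

Call:
servo_tool --targets '[[[0,0,0.06],[0,0,0]],[[0,0,0.12],[0,0,0]],[[0,0,0.18],[0,0,0]],[[0,0,0.24],[0,0,0]],[[0,0,0.3],[0,0,0]]]'

```text
t: 9.15
eef_pos: [582.5, 76.8, 181.6]
ee_rot: [-2.089, 2.346, -0.0]
ft_force: [-0.7, -0.3, -2.1]
finger_gap: 61.9
grasp_force: 33.5
```

Call:
servo_tool --targets '[[[0,0,0.05],[0,0,0]],[[0,0,0.1],[0,0,0]],[[0,0,0.15],[0,0,0]],[[0,0,0.2],[0,0,0]],[[0,0,0.2],[0,0,0]]]'

```text
t: 9.78
eef_pos: [582.5, 76.8, 179.6]
ee_rot: [2.089, -2.346, -0.0]
ft_force: [0.2, -0.0, -1.8]
finger_gap: 61.5
grasp_force: 33.5
```

Call:
servo_tool --targets '[[[0,0,0.05],[0,0,0]],[[0,0,0.1],[0,0,0]],[[0,0,0.15],[0,0,0]],[[0,0,0.15],[0,0,0]],[[0,0,0.15],[0,0,0]]]'

```text
t: 10.4
eef_pos: [582.5, 76.8, 178.2]
ee_rot: [-2.089, 2.346, -0.0]
ft_force: [-0.2, -0.2, -2.1]
finger_gap: 61.6
grasp_force: 33.5
```

Call:
servo_tool --targets '[[[0,0,0.05],[0,0,0]],[[0,0,0.1],[0,0,0]],[[0,0,0.1],[0,0,0]],[[0,0,0.1],[0,0,0]],[[0,0,0.1],[0,0,0]]]'

```text
t: 11.02
eef_pos: [582.6, 76.8, 177.2]
ee_rot: [-2.089, 2.346, -0.0]
ft_force: [-0.0, 0.5, -1.3]
finger_gap: 61.6
grasp_force: 33.6
```

Call:
servo_tool --targets '[[[0,0,0.05],[0,0,0]],[[0,0,0.1],[0,0,0]],[[0,0,0.1],[0,0,0]],[[0,0,0.1],[0,0,0]],[[0,0,0.1],[0,0,0]]]'

```text
t: 11.65
eef_pos: [582.7, 76.8, 176.5]
ee_rot: [-2.089, 2.346, -0.001]
ft_force: [-1.9, -1.1, 4.3]
finger_gap: 61.6
grasp_force: 34.1
```

```bash
python3 -c "
from h import *
s=r.sense();print(s['ft_force'],s['ft_torque'],s['eef_pos'])"
```

```text
[-1.93046136 -1.11666842  4.34961186] [0.11990926 0.55587237 0.02327548] [582.66333599  76.78227279 176.53283475]
```

Contact: the vertical force went from about -2 N to +4.3 N, so the handle bears on the hook. I'll release.

Call:
servo_tool --targets '[[[0,0,0],[0,0,0]],[[0,0,0],[0,0,0]],[[0,0,0],[0,0,0]],[[0,0,0],[0,0,0]],[[0,0,0],[0,0,0]]]' --fingers 1

```text
t: 12.28
eef_pos: [582.5, 76.8, 176.1]
ee_rot: [2.089, -2.346, -0.0]
ft_force: [-0.4, 0.6, 0.9]
finger_gap: 85.4
grasp_force: 0.0
```

```bash
python3 - <<'E'
from h import *
s=r.sense();print(s['ft_force'],s['finger_gap'])
ims=[]
for n,(x,y,w,h) in dict(side=(205,130,100,112),wrist=(80,130,300,280)).items():
    im=r.camera(n)[:,:,::-1];ims.append(cv2.resize(im[y:y+h,x:x+w],(400,450),interpolation=cv2.INTER_CUBIC))
cv2.imwrite("pics/c4.png",np.hstack(ims))
E
```

```text
[-0.44696622  0.56691139  0.92250142] 85.35361149372775
```

View pics/c4.png

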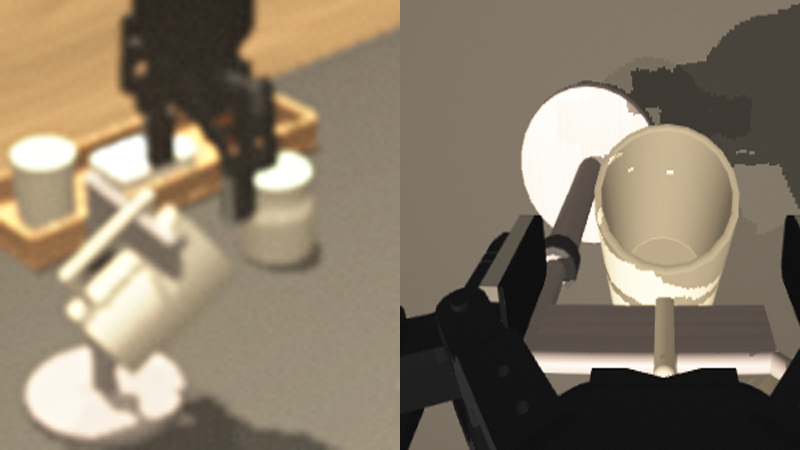

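The mug hangs slanted on the middle of the blade, between the open fingers and clear of both. I'll withdraw straight up.

Call:
servo_tool --targets '[[[0,0,-0.5],[0,0,0]],[[0,0,-1.5],[0,0,0]],[[0,0,-3],[0,0,0]],[[0,0,-5],[0,0,0]],[[0,0,-7],[0,0,0]]]'

```text
t: 13.0
eef_pos: [582.7, 76.8, 248.1]
ee_rot: [-2.088, 2.345, -0.001]
ft_force: [-0.8, -0.0, 0.4]
finger_gap: 85.3
grasp_force: 0.0
```

Call:
servo_tool --targets '[[[0,1,-2],[0,0,0]],[[0,3,-4],[0,0,0]],[[0,6,-5],[0,0,0]],[[0,9,-5],[0,0,0]],[[0,11,-5],[0,0,0]]]'

```text
t: 13.62
eef_pos: [472.4, 89.6, 297.9]
ee_rot: [-2.088, 2.344, -0.001]
ft_force: [0.6, 1.5, -0.2]
finger_gap: 85.5
grasp_force: 0.0
```

Call:
servo_tool --targets '[[[0,0,0],[0,0,0]],[[0,0,0],[0,0,0]],[[0,0,0],[0,0,0]],[[0,0,0],[0,0,0]],[[0,0,0],[0,0,0]]]'

```text
t: 14.25
eef_pos: [473.5, 89.5, 295.9]
ee_rot: [2.088, -2.346, -0.0]
ft_force: [-0.5, 0.3, 0.0]
finger_gap: 85.4
grasp_force: 0.0
```

```bash
python3 - <<'E'
from h import *
a=r.camera("side")
for i in range(8): b=r.camera("side")
d=cv2.absdiff(a,b)[140:250,190:300];print(d.mean(),d.max(),r.sense()['ft_force'])
cv2.imwrite("pics/side5.png",b[:,:,::-1])
E
```

```text
1.5092561983471073 18 [-0.00257237 -0.18515629  0.44873485]
```

View pics/side5.png

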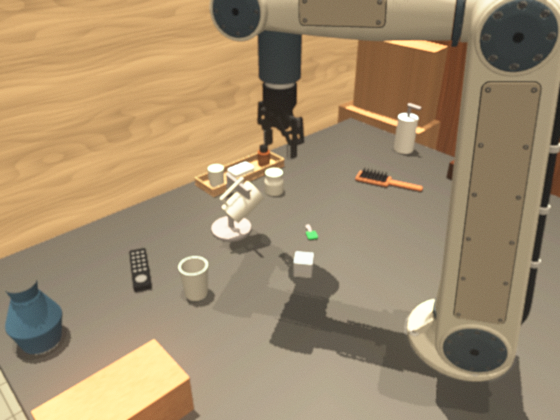

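The side view shows the mug hanging on the hook at (240,197), with the gripper well clear and the other things where they were. I'll let it settle a little longer, then hand in.

Call:
servo_tool --targets '[[[0,0,0],[0,0,0]],[[0,0,0],[0,0,0]],[[0,0,0],[0,0,0]],[[0,0,0],[0,0,0]],[[0,0,0],[0,0,0]]]'

```text
t: 15.32
eef_pos: [473.2, 89.5, 296.1]
ee_rot: [2.089, -2.346, 0.0]
ft_force: [-0.9, -0.8, 0.6]
finger_gap: 85.7
grasp_force: 0.0
```

Call:
servo_tool --targets '[[[0,0,0],[0,0,0]],[[0,0,0],[0,0,0]],[[0,0,0],[0,0,0]],[[0,0,0],[0,0,0]],[[0,0,0],[0,0,0]]]'

```text
t: 15.95
eef_pos: [473.3, 89.5, 296.1]
ee_rot: [2.089, -2.346, -0.0]
ft_force: [0.8, 0.0, 0.7]
finger_gap: 85.1
grasp_force: 0.0
```

```bash
python3 -c "
from h import *
a=r.camera('side').astype(float);b=cv2.imread('pics/side5.png')[:,:,::-1]
d=abs(a-b);print(d[180:220,215:265].mean(),d[300:400,250:350].mean())
print(r.finish_job())"
```

```text
1.3293333333333333 1.7233333333333334
the job is handed in; nothing more can be done
None
```

The mug hangs still by its handle on the middle of the hook, let go only after the handle was felt to bear; the gripper is clear, the other things look unmoved, and the job was handed in at about 16 s.

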